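# Put the modelling tools back on their shadow pads

## Robot

A 7-joint arm with a two-finger parallel gripper is mounted at the origin on a cart in front of the work surface, level with it; the furniture and walls round the work are solid. World frame = base frame: x ahead of the robot, y to its left, z up, the work surface at z = 0. Lengths are in m, angles in rad, forces in N, time in s.
With the tool pointing down it reaches from about 0.425 to 0.825 m from the base axis. Payload 3.6 kg.
Tool frame: the origin (TCP) lies at the very end of the fingers, on their centre line; the grasp point (between the pads) lies 19 mm behind it; z points along the fingers, y is the line along which they close (so a half turn about z gives the same grasp; the last joint's range is limited). The gripper opens to 93 mm and grips with 3 to 60 N. Pads are 15 mm wide; open, the fingers measure 128 mm over their backs; the gripper's body (75 mm by 188 mm) begins 65 mm behind the grasp point.
Start: joints at [-1.28, 0.615, -0.013, 1.423, 0.008, 1.103, -0.04], TCP at [0.202, 0.618, 0.219] pointing down, gripper open.
Joint ranges: [-3.12, 3.12], [-0.3, 2.06], [-1.34, 1.32], [0.26, 2.42], [-1.36, 4.5], [0.01, 1.98], [-2.84, 2.84]. Speed limits (rad/s): [2.79, 2.79, 3.14, 3.14, 3.14, 3.14, 3.14].

## Interface

Orientations are given as a unit quaternion [w, x, y, z].
In Python, from station import ctrl gives the robot as it stands. Calls block until the motion is done:
- ctrl.movep(position, orientation): joint-space move of the TCP to a pose.
- ctrl.movel(position, frame=None, feed=0.15): straight line of the TCP; frame=None keeps the orientation; feed is the mean speed in m/s.
- ctrl.goto_joints(angles): joint-space move.
- ctrl.set_gripper(opening, grip_force=None): finger opening in m; grip_force is the grip in N (None keeps the last); returns when the fingers have stopped.
- ctrl.sleep(seconds).
- ctrl.solve_ik(position, orientation): joint angles nearest the present ones, or None.
- ctrl.observe(): the state.
- ctrl.read_camera(name): name is "side" or "top" or "wrist"; returns a dict with "pixels" (480x640x3 uint8, red, green, blue), "range_z" (480x640 float32, m along the optical axis (not along the pixel's ray), 0 where there is no reading), "fx", "fy", "cx", "cy" (pixels), "dist_coeffs" ([k1, k2, p1, p2, k3] as OpenCV has them; the pictures are not rectified), "R" (3x3) and "t" (3): a world point X has camera coordinates R X + t; the wrist camera has in their place "T_tool_cam" (4x4, takes a point from camera to tool coordinates, whose origin is the TCP and whose axes are the flange's). Camera axes: x right, y down, z forward; pixel columns grow to the right and rows downward; lengths in m; the calibration is good to about 2 mm. A picture is of the moment at which its call begins: read the wrist's pose just before it.
A pose or a line that the arm cannot do raises ctrl.MotionError and nothing moves.
- ctrl.job_done(): hands the job in; it is judged then, once.
Trained networks look in a picture, given as the dict that the camera call returned (one of the last four; its "shot" number tells which), for a name from the list of things; names that differ only in an ending like _2 or _b are one class to them, and where a whole thing is asked for, a point or a joint stands for the part that bears it (a point fixed in the world has none). Each returns a list of dicts, best first, with "conf" (0 to 1); they miss things now and then, are a little off and sometimes report something else, mostly with a low value. They report only what shows in the picture. A call takes as long as a camera call.
- ctrl.outline_of(picture, target): "pixels" (480x640 bool, what is visible of it) and "bbox" ([left, top, width, height] in pixels, round what is visible of it).
The state is a dict: "time_s": time; "joint_positions": joint angles; "joint_velocities": joint speeds; "tau": joint torques, N m; "position": TCP position; "eef_rot": TCP orientation; "force": force on the tool from outside, world axes, zero at the start; "ft_torque": the same for the moment, N m; "opening": finger opening in m; "finger_force": force on a finger pad.
Only numpy, scipy, OpenCV 4.12 (cv2) and the standard library are available. Lean on these libraries where they do the work, as an engineer would, in place of code of your own. Each camera call takes 0.05 s, during which the arm holds its last target. There are 200 camera calls.

## Task

Clear up the modelling table: put the water cup, the clay carton, the clear guide bar and the loop tool that lie in the row in front of the robot each onto the wooden pad whose dark outline has its shape, the cup upright on its base, the other three lying flat, each centred on its outline and lined up with it (either way round).

Things in the scene. Friction and masses are not known exactly. Their poses are not given: they have to be found in the camera images.
- water_cup: White or grey cup with a blue rim, upright in the row in front of the robot (not the one far back left): 73 mm high, 69 mm across the rim, 56 mm at the base, 0.12 kg, hollow. Origin: centre of its underside, z up. Grip it across its upper half (62 to 69 mm wide), fingers outside, best closing left-right, as an open drawer stands behind the right end of the row.
- clay_carton: Red torn-open pack of clay with a pale block showing, lying flat: 51 x 121 mm, 34 mm high at the torn flap, the solid body 23 mm high; about 0.25 kg. Origin: centre of its underside, z up, long side along its y axis. Grip it across the 51 mm width (along its x axis).
- acrylic_bar: Clear, whitish acrylic guide bar, a plain straight bar lying flat: 24 x 190 mm, 12 mm thick; about 0.065 kg. Origin: centre of its underside, z up, long side along its y axis. Grip it across the 24 mm width.
- loop_tool: Loop tool for modelling, lying flat in the row in front of the robot (another one far back to the left stays there): round brown wooden handle with a wire loop at either end, 197 mm long in all, 19 mm over the loops, handle about 110 mm long, 12 mm wide and 11 mm thick; about 0.04 kg. Origin: centre of its underside, z up, long side along its y axis. Grip it across the middle of the handle.
- cup_pad: Square light wooden pad, 90 x 90 mm, 6 mm thick, with a dark disc 56 mm across (the cup's base) inlaid flush in its middle. It is screwed to the table; its origin is the centre of its underside (on the table), z up. A thing set on it stands 6 mm above the table.
- carton_pad: Oblong light wooden pad, 75 x 146 mm, 6 mm thick, with a dark 52 x 122 mm rectangle (the carton's outline) inlaid flush. It is screwed to the table; its origin is the centre of its underside (on the table), z up, its long side and the outline's along its y axis. A thing set on it stands 6 mm above the table.
- bar_pad: Long light wooden pad, 50 x 216 mm, 6 mm thick, with a dark plain 25 x 191 mm bar (the guide bar's outline) inlaid flush. It is screwed to the table; its origin is the centre of its underside (on the table), z up, its long side and the outline's along its y axis. A thing set on it stands 6 mm above the table.
- loop_pad: Long light wooden pad, 46 x 222 mm, 6 mm thick, with a thin dark line 11 mm wide that ends in a round dark spot 19 mm across at either end, 197 mm in all (the loop tool's outline), inlaid flush. It is screwed to the table; its origin is the centre of its underside (on the table), z up, its long side and the outline's along its y axis. A thing set on it stands 6 mm above the table.

How it is judged:
By the outcome, as a careful person would: the job done as asked, in the order asked, and still so for the second after the job is handed in, with the robot touching nothing.
It also fails if it takes over 115 s, if anything falls off the work surface, if the arm or the gripper's body presses on something with over 40 N, if the wrist force passes 120 N, or if a joint passes its speed limit or range.

## Working session

There is one attempt and no reset: what is moved stays moved. The work goes in short steps, each a Python script; the robot and the scene stay as the last script left them, time stands still between calls to the robot, and variables do not carry over. Pictures are saved under pics/ and viewed, at most 14 in all, crops included, and the job is handed in when it is done.

```bash
ls; mkdir -p pics
cat > h.py <<'E'
import numpy as np, cv2
from station import ctrl
def save(p,n): cv2.imwrite(f'pics/{n}.png',cv2.cvtColor(p['pixels'],cv2.COLOR_RGB2BGR))
def K(p): return np.array([[p['fx'],0,p['cx']],[0,p['fy'],p['cy']],[0,0,1.]])
E
python3 - <<'E'
from h import *
for n in('top','side'):
    p=ctrl.read_camera(n); save(p,n+'0'); print(n,p['fx'],p['dist_coeffs'],-p['R'].T@p['t'],p['R'][2])
    np.savez(n+'0.npz',**{k:v for k,v in p.items()})
    for t in 'water_cup clay_carton acrylic_bar loop_tool cup_pad carton_pad bar_pad loop_pad'.split():
        print(t,[(round(d['conf'],2),[int(x) for x in d['bbox']]) for d in ctrl.outline_of(p,t)])
print(ctrl.observe())
E
```

```text
pics
top 457.388952042395 [-0.02777995  0.          0.          0.          0.        ] [0.4111515  0.0218099  1.32773089] [ 0.0742634  -0.01537331 -0.99712016]
water_cup [(0.72, [192, 210, 25, 21])]
clay_carton [(0.79, [319, 226, 28, 42])]
acrylic_bar [(0.93, [154, 182, 27, 61])]
loop_tool [(0.77, [456, 187, 11, 45])]
cup_pad [(0.95, [273, 237, 35, 36])]
carton_pad [(0.71, [413, 190, 31, 52])]
bar_pad [(0.92, [236, 168, 29, 77])]
loop_pad [(0.94, [375, 186, 23, 76])]
side 560.0232757169296 [-0.16822373  0.          0.          0.          0.        ] [ 0.52424573 -1.0183744   0.82444484] [-0.01727539  0.799696   -0.60015653]
water_cup [(0.86, [321, 161, 21, 31]), (0.71, [316, 158, 63, 11])]
clay_carton [(0.82, [270, 254, 60, 26])]
acrylic_bar [(0.81, [314, 159, 67, 12])]
loop_tool [(0.67, [316, 395, 73, 25]), (0.39, [274, 222, 39, 28])]
cup_pad [(0.68, [272, 222, 41, 26])]
carton_pad [(0.79, [306, 347, 78, 32])]
bar_pad [(0.91, [308, 201, 84, 20])]
loop_pad [(0.69, [275, 309, 108, 21])]
{'time_s': 0.9, 'joint_positions': array([-1.28052915,  0.61487495, -0.0125908 ,  1.42339383,  0.00811484,
        1.10336233, -0.04043072]), 'joint_velocities': array([-0.00126296,  0.00041231, -0.00060297,  0.00252982, -0.00060698,
       -0.00141501,  0.00048095]), 'tau': array([-1.87246328e-04, -4.58808768e+01,  2.08799564e-01, -1.66038448e+01,
       -6.10498781e-02,  1.31921979e-02,  5.54157953e-05]), 'position': array([0.20245394, 0.61765299, 0.21865857]), 'eef_rot': array([-8.51030183e-06,  1.57716954e-01,  9.87484361e-01,  7.15635908e-06]), 'force': array([-0.31351484, -0.16385698,  0.45607145]), 'ft_torque': array([-0.02698673,  0.00736444,  0.01141633]), 'finger_force': 0.0, 'opening': 0.09296337066191378}
```

Run:
```python
import cv2
a=cv2.imread('pics/top0.png');cv2.imwrite('pics/top0c.png',cv2.resize(a[120:320,120:500],(798,420),interpolation=cv2.INTER_CUBIC))
```

```text
(no output)
```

View pics/top0c.png

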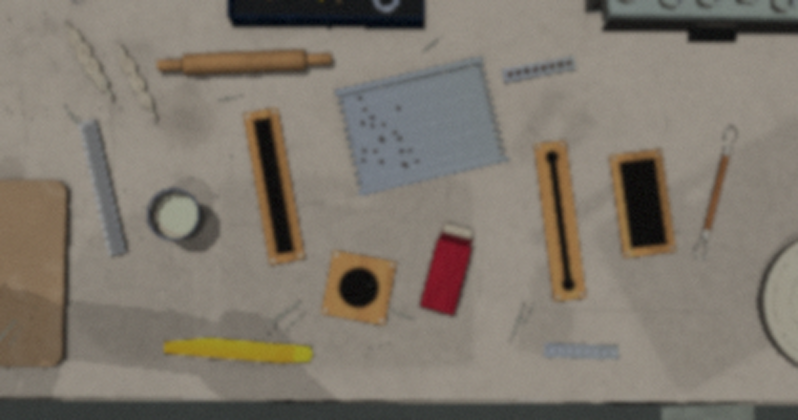

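View pics/side0.png

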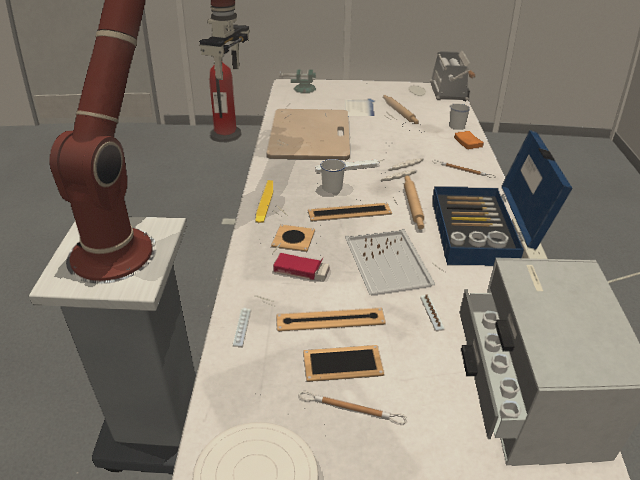

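The top crop shows, from left, the bar (full-frame px ~167,212), the cup (~204,222), the bar pad, cup pad, carton (~333,247), loop pad, carton pad and loop tool (~461,209). The side view agrees, but there the network confuses the cup with the bar at (316,158) and the loop tool with the cup pad at (274,222), both with lower conf.

```bash
cat >> h.py <<'E'
def pose(p):
    if 'R' in p: return p['R'],p['t']
    return p['Rw'],p['tw']
def wrist():
    s=ctrl.observe(); p=ctrl.read_camera('wrist')
    from scipy.spatial.transform import Rotation as Ro
    q=s['eef_rot']; T=np.eye(4); T[:3,:3]=Ro.from_quat([q[1],q[2],q[3],q[0]]).as_matrix(); T[:3,3]=s['position']
    T=np.linalg.inv(T@p['T_tool_cam']); p['Rw'],p['tw']=T[:3,:3],T[:3,3]; return p
def ray(p,uv):
    R,t=pose(p); n=cv2.undistortPoints(np.array(uv,float).reshape(-1,1,2),K(p),np.array(p['dist_coeffs'],float)).reshape(-1,2)
    return -R.T@t, np.c_[n,np.ones(len(n))]@R
def onplane(p,uv,z):
    c,d=ray(p,uv); return (c+d*((z-c[2])/d[:,2])[:,None])[:,:2]
def cloud(p,m):
    v,u=np.nonzero(m&(p['range_z']>0)); c,d=ray(p,np.c_[u,v]); return c+d*p['range_z'][v,u][:,None]
def rect(xy):
    (c,s,a)=cv2.minAreaRect((xy*1000).astype(np.float32))
    if s[0]>s[1]: s=(s[1],s[0]); a+=90   # a: direction of width; long axis at a+90
    return np.array(c)/1000,s,(a+90)%180
def tri(ps,uvs):
    A=np.zeros((3,3));b=np.zeros(3)
    for p,uv in zip(ps,uvs):
        c,d=ray(p,[uv]);d=d[0]/np.linalg.norm(d[0]);M=np.eye(3)-np.outer(d,d);A+=M;b+=M@c
    return np.linalg.solve(A,b)
E
python3 - <<'E'
from h import *
Z=dict(water_cup=.073,clay_carton=.023,acrylic_bar=.012,loop_tool=.008,cup_pad=.006,carton_pad=.006,bar_pad=.006,loop_pad=.006)
P={n:ctrl.read_camera(n) for n in('top','side')}
np.set_printoptions(precision=3,suppress=True)
for t,z in Z.items():
    M={n:ctrl.outline_of(P[n],t)[0] for n in P}
    m=M['top']['pixels']; v,u=np.nonzero(m); c,s,a=rect(onplane(P['top'],np.c_[u,v],z)); 
    cl=cloud(P['top'],m); cen=[np.argwhere(M[n]['pixels']).mean(0)[::-1] for n in P]
    print(t,c,np.round(s),round(a,1),'zrange',np.percentile(cl[:,2],[10,50,90]),'tri',tri(P.values(),cen))
E
```

```text
water_cup [0.53  0.315] [64. 74.] 90.5 zrange [0.041 0.046 0.073] tri [0.53  0.325 0.037]
clay_carton [ 0.463 -0.044] [ 52. 118.] 166.4 zrange [0.019 0.023 0.027] tri [ 0.462 -0.044  0.011]
acrylic_bar [0.572 0.432] [ 32. 192.] 16.4 zrange [0.003 0.012 0.016] tri [0.584 0.435 0.007]
loop_tool [ 0.57  -0.415] [ 11. 127.] 165.9 zrange [0.007 0.011 0.015] tri [ 0.564 -0.414 -0.   ]
cup_pad [0.437 0.077] [90. 92.] 80.5 zrange [0.003 0.007 0.01 ] tri [0.437 0.077 0.002]
carton_pad [ 0.558 -0.314] [ 75. 148.] 5.9 zrange [0.003 0.007 0.011] tri [ 0.557 -0.315  0.002]
bar_pad [0.577 0.197] [ 54. 222.] 11.3 zrange [0.003 0.007 0.01 ] tri [0.575 0.197 0.003]
loop_pad [ 0.531 -0.199] [ 49. 225.] 6.9 zrange [0.003 0.007 0.01 ] tri [ 0.53  -0.2    0.004]
```

```bash
cat >> h.py <<'E'
def q(deg): # tool down; fingers close along world direction deg (0=x)
    h=np.radians(deg+90)/2; return np.array([0,np.cos(h),np.sin(h),0])
def best(pos,deg):
    j0=ctrl.observe()['joint_positions']; r=[]
    for d in (deg,deg+180):
        j=ctrl.solve_ik(pos,q(d))
        if j is not None: r.append((np.abs(j-j0).max()+0.3*max(0,abs(j[6])-2.2),d))
    return min(r)[1]
E
python3 - <<'E'
from h import *
np.set_printoptions(precision=3,suppress=True)
for i,(pos,names) in enumerate([((.55,.37,.28),('acrylic_bar','water_cup'))]):
    d=best(pos,90);ctrl.movep(pos,q(d)); ctrl.sleep(.2)
    p=wrist(); save(p,f'w{i}'); s=ctrl.observe();print(s['time_s'],s['joint_positions'],d,p['fx'],p['T_tool_cam'])
    for n in names:
        for o in ctrl.outline_of(p,n)[:2]:
            m=o['pixels'];cl=cloud(p,m);print(n,round(o['conf'],2),o['bbox'],rect(cl[:,:2]),np.percentile(cl[:,2],[5,50,95]))
E
```

```text
3.6333 [-0.59   0.595 -0.068  1.284  0.04   1.264  0.914] 90 359.29229394734733 [[-0.    -0.966 -0.257  0.071]
 [ 1.    -0.    -0.001  0.001]
 [ 0.001 -0.257  0.966 -0.166]
 [ 0.     0.     0.     1.   ]]
acrylic_bar 0.9 [341.5, 146.4, 54.0, 145.7] (array([0.575, 0.437]), (27.008939743041992, 195.83328247070312), 14.433002471923828) [0.01  0.012 0.013]
water_cup 0.71 [236.6, 166.0, 66.3, 60.7] (array([0.533, 0.322]), (73.1938247680664, 73.93661499023438), 143.08521270751953) [0.043 0.045 0.073]
```

View pics/w0.png

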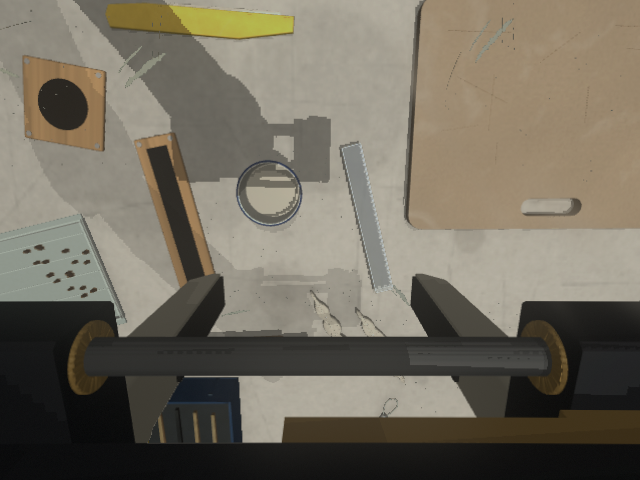

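The wrist picture shows the cup's rim round (269,193) and the bar round (366,217), both clear of the fingers; the bar pad is at (175,210). I survey the rest from several places.

```bash
cat >> h.py <<'E'
Z=dict(water_cup=.073,clay_carton=.023,acrylic_bar=.012,loop_tool=.008,cup_pad=.006,carton_pad=.006,bar_pad=.006,loop_pad=.006)
def measure(p,n,z=None):
    for o in ctrl.outline_of(p,n)[:1]:
        z=Z[n] if z is None else z; m=o['pixels']; cl=cloud(p,m); b=o['bbox']
        v,u=np.nonzero(m); xy=onplane(p,np.c_[u,v],z)
        r=cv2.minEnclosingCircle((xy*1000).astype(np.float32)) if n=='water_cup' else rect(xy)
        cen=np.array([u.mean(),v.mean()])
        print(n,round(o['conf'],2),np.round(b),'mm',np.round(np.array(r[0])*(1 if n=='water_cup' else 1000),1),np.round(r[1:][0],0),np.round(r[-1],1),'z',np.percentile(cl[:,2],[5,50,95]).round(4))
        return o,r,cen
E
python3 - <<'E'
from h import *
np.set_printoptions(precision=3,suppress=True)
C={}
for i,(pos,names) in enumerate([((.55,.37,.28),('acrylic_bar','water_cup')),((.60,.33,.22),('acrylic_bar','water_cup','bar_pad')),
  ((.58,.16,.26),('bar_pad','cup_pad','water_cup')),((.56,-.03,.26),('clay_carton','cup_pad','loop_pad')),((.60,-.18,.26),('loop_pad','carton_pad','clay_carton')),((.60,-.37,.26),('loop_tool','carton_pad','loop_pad')),((.64,-.38,.2),('loop_tool','carton_pad'))]):
    d=90;ctrl.movep(pos,q(d)); ctrl.sleep(.15)
    p=wrist(); save(p,f's{i}'); print(i)
    for n in names:
        r=measure(p,n)
        if r: C.setdefault(n,[]).append((p,r[2]))
for n,l in C.items():
    if len(l)>1: print('tri',n,tri([a for a,_ in l],[b for _,b in l]))
s=ctrl.observe();print(s['time_s'],s['joint_positions'])
E
```

```text
0
acrylic_bar 0.71 [341. 144.  52. 148.] mm [572.2 434.2] [ 28. 191.] 14.1 z [0.001 0.012 0.013]
water_cup 0.72 [236. 162.  70.  64.] mm [528.8 322.3] 35.0 35.3 z [0.043 0.045 0.073]
1
acrylic_bar 0.56 [385.  91.  56. 181.] mm [572.7 433.9] [ 27. 190.] 14.8 z [0.005 0.012 0.013]
water_cup 0.67 [265. 102.  83.  83.] mm [529.6 321.7] 35.0 34.5 z [0.043 0.045 0.073]
bar_pad 0.62 [137.  75. 106. 208.] mm [576.5 200.3] [ 52. 216.] 11.6 z [0.005 0.006 0.007]
2
cup_pad 0.87 [194.  20.  97. 104.] mm [437.3  80.1] [91. 91.] 79.6 z [0.004 0.006 0.007]
water_cup 0.82 [432. 132.  88.  71.] mm [528.4 312.9] 42.0 41.7 z [0.026 0.045 0.073]
3
clay_carton 0.8 [271.  54.  68. 124.] mm [463.7 -41.9] [ 52. 121.] 165.6 z [0.018 0.022 0.025]
cup_pad 0.71 [365.  41. 103. 102.] mm [437.2  78.9] [90. 90.] 169.9 z [0.004 0.006 0.007]
loop_pad 0.68 [125.  75.  81. 194.] mm [ 531.9 -196.8] [ 48. 222.] 7.0 z [0.004 0.006 0.007]
4
loop_pad 0.76 [266.  36.  61. 203.] mm [ 532.  -197.4] [ 46. 222.] 7.1 z [0.005 0.006 0.007]
carton_pad 0.65 [149.  97.  90. 134.] mm [ 556.9 -312.4] [ 77. 147.] 8.1 z [0.005 0.006 0.0
[... 188 characters left out ...]
1  0.012]
carton_pad 0.86 [322.  97.  76. 133.] mm [ 557.8 -313.3] [ 76. 146.] 7.4 z [0.005 0.006 0.007]
loop_pad 0.92 [440.  36.  48. 202.] mm [ 532.1 -199. ] [ 47. 221.] 7.3 z [0.004 0.006 0.007]
6
loop_tool 0.8 [250.  38.  61. 202.] mm [ 572.8 -416.6] [ 19. 195.] 164.7 z [0.005 0.01  0.012]
carton_pad 0.72 [342.  42.  88. 168.] mm [ 557.2 -314.1] [ 75. 146.] 7.8 z [0.005 0.006 0.007]
tri acrylic_bar [0.565 0.433 0.008]
tri water_cup [0.529 0.321 0.061]
tri cup_pad [0.435 0.08  0.003]
tri clay_carton [ 0.459 -0.041  0.013]
tri loop_pad [ 0.522 -0.199  0.003]
tri carton_pad [ 0.553 -0.314  0.004]
tri loop_tool [ 0.566 -0.407  0.09 ]
10.1333 [ 0.506  0.792  0.002  1.111 -0.001  1.235  2.078]
```

Run:
```python
from h import *
for i,(pos,names) in enumerate([((.48,-.25,.26),('carton_pad','loop_pad','loop_tool')),((.44,.06,.26),('cup_pad','clay_carton','bar_pad')),((.47,.3,.26),('bar_pad','acrylic_bar','water_cup'))]):
    ctrl.movep(pos,q(270)); ctrl.sleep(.15)
    p=wrist(); save(p,f'f{i}'); print(i)
    for n in names: measure(p,n)
s=ctrl.observe();print(s['time_s'],s['joint_positions'])
```

```text
0
carton_pad 0.65 [  6. 198.  81.  82.] mm [437.8  76.8] [90. 93.] 79.9 z [0.0042 0.0057 0.0071]
loop_pad 0.64 [239.  55.  66. 196.] mm [ 531.9 -198.4] [ 47. 221.] 7.5 z [0.0044 0.006  0.0074]
loop_tool 0.6 [436.  31.  70. 163.] mm [ 579.3 -417.7] [ 17. 177.] 164.7 z [0.0007 0.0096 0.0118]
1
cup_pad 0.56 [256. 162.  89.  88.] mm [437.1  79.6] [92. 92.] 169.8 z [0.0043 0.006  0.0073]
clay_carton 0.61 [366. 130.  74. 113.] mm [464.  -39.6] [ 56. 120.] 165.2 z [0.0135 0.0223 0.0259]
bar_pad 0.78 [144.   0.  95. 185.] mm [564.6 196.1] [ 52. 191.] 11.5 z [0.0044 0.006  0.0074]
2
bar_pad 0.56 [370.   1.  69. 209.] mm [576.5 199.8] [ 52. 215.] 11.3 z [0.0045 0.0061 0.0076]
acrylic_bar 0.72 [150.  22.  83. 177.] mm [572.2 433.5] [ 27. 188.] 14.9 z [0.0075 0.0117 0.0132]
water_cup 0.71 [255. 123.  76.  72.] mm [529.3 320.9] 35.0 34.6 z [0.0428 0.0445 0.0732]
15.5417 [-1.23041898  0.62396404  1.07736968  1.65491687 -0.58052198  1.21957578
 -1.59554185]
```

All heights agree (pads 6 mm, bar 12 mm, carton ~22 mm, cup 73 mm), and positions are consistent within ~1 mm in both camera orientations. Cup first.

```bash
cat >> h.py <<'E'
def pick(xy,deg,z,open_,force,up=.12,choose=True):
    pos=lambda h:np.array([xy[0],xy[1],h])
    d=best(pos(up),deg) if choose else deg
    ctrl.movep(pos(up),q(d)); ctrl.set_gripper(open_); ctrl.movel(pos(z+.02),feed=.2); ctrl.movel(pos(z),feed=.06)
    ctrl.set_gripper(0,grip_force=force); ctrl.movel(pos(up),feed=.15)
    s=ctrl.observe(); print('held',d,s['opening'],s['finger_force'],s['force'].round(2),s['position'].round(4),s['time_s'],s['joint_positions'].round(2))
def place(xy,deg,z,open_,up=.12,choose=True):
    pos=lambda h:np.array([xy[0],xy[1],h])
    d=best(pos(up),deg) if choose else deg
    ctrl.movep(pos(up),q(d)); ctrl.movel(pos(z+.02),feed=.15); ctrl.movel(pos(z),feed=.04); ctrl.sleep(.2)
    s=ctrl.observe(); print('down',d,s['opening'],s['force'].round(2),s['position'].round(4))
    ctrl.set_gripper(open_); ctrl.movel(pos(up),feed=.15)
    s=ctrl.observe(); print('t',s['time_s'],s['joint_positions'].round(2))
E
python3 - <<'E'
from h import *
pick((.5292,.3215),90,.034,.093,12,up=.14)
place((.4372,.0794),90,.0405,.088,up=.14)
ctrl.movep((.53,.02,.26),q(90)); ctrl.sleep(.15); p=wrist(); save(p,'c1')
measure(p,'water_cup',.079); measure(p,'cup_pad'); measure(p,'clay_carton')
E
```

```text
held 270 0.06636004648702062 11.999922497589068 [-1.02  0.63 -1.58] [0.5283 0.3215 0.139 ] 18.8417 [-1.08  0.82  0.94  1.63 -0.74  1.08 -1.5 ]
down 270 0.06620853390605387 [-0.24 -0.71 -0.78] [0.4372 0.0794 0.0405]
t 22.8 [-0.87  0.59  0.97  2.11 -0.69  0.8  -1.03]
water_cup 0.8 [343.  82.  79.  79.] mm [437.7  79.3] 35.0 35.0 z [0.0487 0.0506 0.0792]
cup_pad 0.91 [320.  75. 102.  93.] mm [437.3  79.2] [89. 91.] 169.8 z [0.0044 0.0059 0.0074]
clay_carton 0.94 [229.  85.  67. 119.] mm [463.6 -39.8] [ 52. 119.] 165.2 z [0.018  0.0224 0.0259]
```

View pics/c1.png

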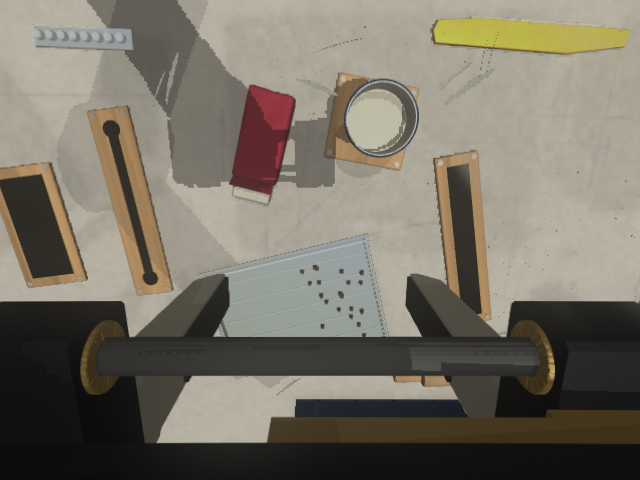

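Picture: the cup stands on its pad at (381,118), centred within 0.5 mm; the carton lies untouched at (263,143). Carton next.

Run:
```python
from h import *
pick((.4637,-.041),75.4,.006,.075,25,up=.15,choose=False)
place((.5573,-.3135),97.7,.0125,.075,up=.12,choose=False)
ctrl.movep((.62,-.33,.26),q(90)); ctrl.sleep(.15); p=wrist(); save(p,'c2')
measure(p,'clay_carton',.029); measure(p,'carton_pad'); measure(p,'loop_tool');measure(p,'loop_pad')
```

```text
held 75.4 0.04993249478573011 24.99634087085724 [ 0.39 -0.59 -2.91] [ 0.4629 -0.0411  0.1491] 28.9083 [ 0.61  0.55 -0.83  2.01  0.55  0.82  0.77]
down 97.7 0.05025292453046737 [-0.47 -0.07 -2.47] [ 0.5573 -0.3135  0.0124]
t 33.1 [ 0.95  0.85 -0.88  1.55  0.72  1.08  1.59]
clay_carton 0.66 [303.  91.  57. 122.] mm [ 557.6 -312.5] [ 51. 119.] 7.7 z [0.0241 0.0283 0.0317]
carton_pad 0.79 [290.  83.  78. 136.] mm [ 557.5 -313.2] [ 77. 147.] 7.2 z [0.0014 0.0059 0.0079]
loop_tool 0.65 [215.  79.  51. 168.] mm [ 573.2 -416.3] [ 19. 194.] 164.5 z [0.0011 0.0096 0.0117]
loop_pad 0.73 [410.  18.  49. 210.] mm [ 532.4 -199. ] [ 47. 221.] 7.1 z [0.0043 0.0059 0.0073]
```

View pics/c2.png

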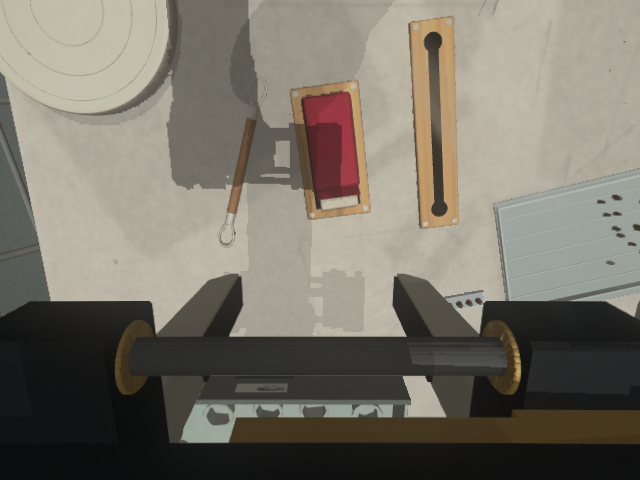

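Picture: the carton sits within its outline at (331,150), off by under 1 mm; the loop tool is at (240,163), untouched. The bar next.

Run:
```python
from h import *
pick((.5724,.4338),104.7,.0035,.038,20,up=.10)
place((.5766,.2000),101.5,.010,.038,up=.10)
ctrl.movep((.62,.18,.26),q(90)); ctrl.sleep(.15); p=wrist(); save(p,'c3')
measure(p,'acrylic_bar',.018); measure(p,'bar_pad')
```

```text
held 104.7 0.023732949543278665 19.999960362911224 [-0.58  0.17 -1.09] [0.5721 0.433  0.0989] 39.9083 [-0.31  0.96 -0.81  1.31  0.7   1.16  0.66]
down 101.5 0.02336830832092744 [ 0.39 -0.42 -0.94] [0.5766 0.2001 0.0099]
t 43.55 [ 0.1   0.83 -0.84  1.66  0.72  0.99  0.78]
acrylic_bar 0.79 [312.  78.  51. 173.] mm [576.8 200.6] [ 26. 190.] 11.4 z [0.0165 0.018  0.0193]
bar_pad 0.73 [299.  66.  74. 193.] mm [576.6 199.1] [ 50. 215.] 10.8 z [0.0046 0.0059 0.0074]
```

View pics/c3.png

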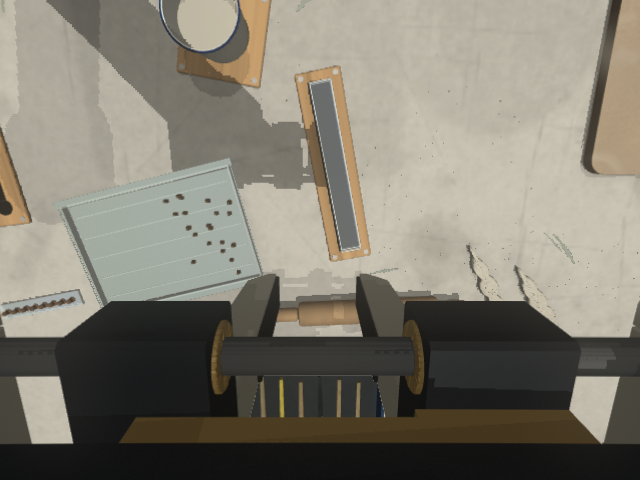

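Picture: the bar lies within its outline at (334,165), off by ~1 mm. Now the loop tool.

Run:
```python
from h import *
pick((.5730,-.4165),74.6,.002,.034,15,up=.12)
place((.5321,-.1983),97.2,.0085,.03,up=.12)
ctrl.movep((.60,-.2,.24),q(90)); ctrl.sleep(.15); p=wrist(); save(p,'c4')
measure(p,'loop_tool',.012); measure(p,'loop_pad'); measure(p,'clay_carton',.029)
```

```text
held 74.6 0.010962382496740593 14.999970495700836 [-0.74 -0.02 -0.41] [ 0.5721 -0.4164  0.1187] 49.65 [ 0.97  0.92 -0.78  1.33  0.66  1.16  1.43]
down 97.2 0.010859561208527962 [ 0.51 -0.23 -0.79] [ 0.5321 -0.1983  0.0085]
t 53.6 [ 0.84  0.76 -0.89  1.77  0.71  0.97  1.36]
loop_tool 0.8 [306.  79.  27. 135.] mm [ 532.  -197.6] [ 12. 139.] 6.5 z [0.0121 0.016  0.0177]
loop_pad 0.61 [283.  34.  68. 213.] mm [ 531.7 -197.7] [ 46. 221.] 7.1 z [0.0046 0.0059 0.0073]
clay_carton 0.93 [170. 110.  72. 121.] mm [ 557.1 -310. ] [ 56. 119.] 7.0 z [0.0212 0.0284 0.0317]
```

View pics/c4.png

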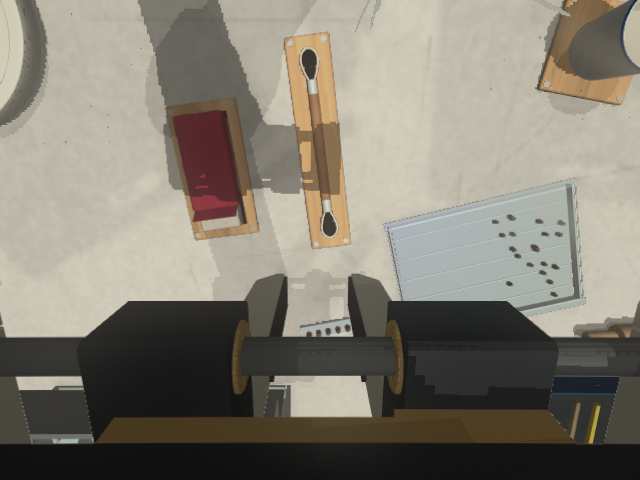

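Picture: the tool lies on its line, with loop ends at about (309,46) and (330,239). I check the lengthwise centring closer.

Run:
```python
from h import *
p=wrist(); a=cv2.cvtColor(p['pixels'],cv2.COLOR_RGB2BGR)
f=lambda y0,x0:cv2.resize(a[y0:y0+50,x0:x0+60],(390,325),interpolation=cv2.INTER_CUBIC)
cv2.imwrite('pics/c5.png',np.hstack([f(30,280),f(200,300)]))
# expected image of the outline ends / tool ends for exact placing
R,t=pose(p); th=np.radians(7.2)
for z in(.006,.010):
    for s in(1,-1):
        X=np.array([.5319+s*.0985*np.cos(th),-.198+s*.0985*np.sin(th),z])
        print(z,s,cv2.projectPoints(X[None],cv2.Rodrigues(R)[0],t,K(p),np.array(p['dist_coeffs'],float))[0].ravel().round(1))
```

```text
0.006 1 [329.6 234.4]
0.006 -1 [306.6  45.7]
0.01 1 [329.7 235.3]
0.01 -1 [306.5  44.6]
```

View pics/c5.png

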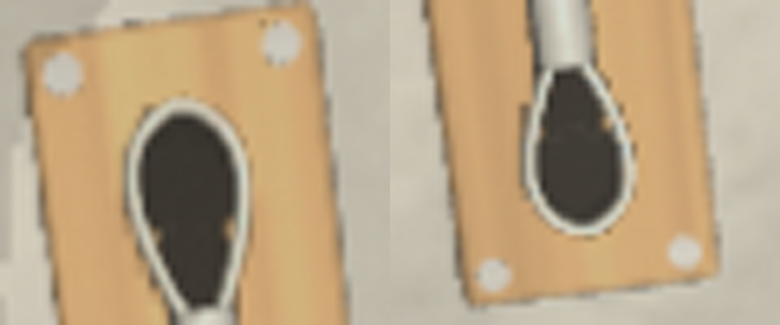

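The loops frame both dark spots and the ends match the prediction within ~1 px, so the tool is centred. The arm is clear, so I hand in.

Run:
```python
from h import *
p=ctrl.read_camera('top'); measure(p,'water_cup',.079); measure(p,'clay_carton',.029); measure(p,'acrylic_bar',.018)
print(ctrl.observe()['time_s'],ctrl.job_done())
```

```text
water_cup 0.89 [282. 245.  18.  24.] mm [436.2  78.7] 36.0 36.3 z [0.0448 0.0517 0.0811]
clay_carton 0.86 [416. 197.  24.  38.] mm [ 554.6 -309.1] [ 52. 118.] 9.9 z [0.0136 0.0287 0.0346]
acrylic_bar 0.89 [240. 179.  21.  62.] mm [575.1 198. ] [ 29. 191.] 11.4 z [0.0097 0.0183 0.0233]
the job is handed in; nothing more can be done
54.8083 None
```

The cup, carton, bar and loop tool are each on their matching pad, centred within about 1–2 mm by the wrist camera and lined up within about 1°; I handed the job in at 54.8 s, and no verdict came back.

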